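# Bring the compass round on the turntable and point it out

## Task

Turn the white turntable by pushing its upright finger post gently sideways with the fingertips, without pinching it, until the round compass stands at the front, in line with the small tab that sticks out from the turntable's foot. Then let go of the post and point at the compass: hold the fingertips a few centimetres straight above its middle without touching it, stay there three seconds, and finish still pointing. Do not touch the compass, headlamp or spork that ride on the turntable, and leave everything beside it where it is.

Things in the scene. Friction and masses are not known exactly. Their poses are not given: they have to be found in the camera images.
- base: grey fixed foot under the turntable, a disc 224 mm across; origin at its centre on the shelf, on the turntable's axis. A flat tab 22 mm wide and 8 mm high sticks out from under the tray along the foot's own -x, reaching 180 mm from the axis (40 mm beyond the tray's edge): this is the front. Its -x points roughly to the robot, up to 0.25 rad either way. The foot does not move
- turntable: white plastic tray 280 mm across that turns freely both ways (6 rad each way from where the post is over the tab) about the vertical axis through the foot's centre; origin on the axis 14 mm above the shelf. Its flat top is 30 mm above the shelf, its rim 36 mm. It turns with about 0.7 N at the post and stays where it is left. Whatever lies on it rides along when turned calmly. Pushing or squeezing it with more than 25 N is too rough
- post_top (a point): centre of the top of the upright finger post, a white round post with a black rubber cap fixed to the tray 118 mm from the axis; 15 mm in diameter (cap 18 mm), from the tray's top (30 mm above the shelf) to 76 mm above the shelf. It starts within about 0.4 rad of the front tab
- compass_top (a point): centre of the top of the compass: a loose round green puck 56 mm across and 13 mm high with black bezel, white dial and needle, and a small lanyard loop at its edge. It lies on the tray, its middle 66 to 83 mm from the axis, at first about a quarter turn left or right of the front; its top is 43 mm above the shelf
- headlamp: loose blue lamp unit with round lens, strap removed, about 48 x 66 x 40 mm; origin under its centre. It lies on the tray on the side opposite the compass. Not to be touched
- spork: loose titanium spork 155 mm long, 32 mm wide, 3 mm thick, lying on the rear of the tray; origin near its middle, its own x along it. Not to be touched
- carabiner_a: locking aluminium carabiner lying left (+y) of the turntable, 106 x 60 x 15 mm, origin under its centre. Stays where it is
- carabiner_b: second locking aluminium carabiner like the first, also on the left. Stays where it is
- tin: small grey tin box with hinged lid, 65 x 99 x 29 mm, right (-y) of the turntable; origin under its centre. Stays where it is
- torch: black pocket torch lying on the right, 120 mm long, 36 mm thick, origin under its middle. Stays where it is

How it is judged (in metres and radians):
On the way, in this order (a step that is already met when the one before it is completed fails the run):
1. the turntable is turned until the compass stands still at the front, in line with the tab (x of compass_top in the frame of base between -0.125 and -0.05 m and y of compass_top in the frame of base between -0.022 and 0.022 m and height (world z) of compass_top between 0.036 and 0.05 m and angular speed of turntable below 0.05 rad/s), for 0.2 s.
2. the fingertips dwell just above the compass for two seconds, the compass still at the front (all of step 1 and horizontal distance between the grasp point and compass_top below 0.03 m and height (world z) of the grasp point between 0.065 and 0.145 m and contact force between the fingers and turntable below 0.3 N), for 2 s.
At the end, for the whole second after the job is handed in: The compass lies on the still tray in front of the axis, its middle within 22 mm of the tab's centre line, and the point between the finger pads (about 19 mm behind the fingertips) is within 30 mm of the compass's middle seen from above and 22 to 102 mm above its top, touching nothing (all of step 1 and horizontal distance between the grasp point and compass_top below 0.03 m and height (world z) of the grasp point between 0.065 and 0.145 m and contact force between each of the arm, the fingers and anything else below 0.3 N).
It fails at once if the robot touches the compass, headlamp or spork (contact force between any of the fingers, the arm and compass above 0.3 N or contact force between any of the fingers, the arm and headlamp above 0.3 N or contact force between any of the fingers, the arm and spork above 0.3 N).
It fails at once if the compass, headlamp or spork is lifted or knocked over (height (world z) of compass_top above 0.058 m or height (world z) of any of headlamp, spork above 0.045 m or angle between any of compass_top, headlamp, spork's own z axis and vertical above 0.5 rad).
It fails at once if the turntable or its post is gripped or pushed with more than 25 N (contact force between any of the fingers, the arm and turntable above 25 N).
It fails at once if something beside the turntable is moved more than 15 mm (distance of any of carabiner_a, carabiner_b, tin, torch from where it was at the start of the episode above 0.015 m).
It also fails if it takes over 48 s, if anything falls off the work surface, if the arm or the gripper's body presses on something with over 40 N, if the wrist force passes 120 N, or if a joint passes its speed limit or range.

## Robot

A 6-joint arm with a two-finger parallel gripper is mounted at the origin on the work surface. World frame = base frame: x ahead of the robot, y to its left, z up, the work surface at z = 0. Lengths are in m, angles in degrees, forces in N, time in s.
With the tool pointing down it reaches from about 0.375 to 0.75 m from the base axis. Payload 9 kg.
Tool frame: the origin (TCP) lies where the fingers leave the gripper's body, on its centre line; the fingertips stand 73 mm ahead of it and the grasp point (between the pads) lies 54 mm ahead of it (robot.tip_reach is the distance from the TCP to the fingertips, in m); z points along the fingers, y is the direction in which the jaws open and shut (so a half turn about z gives the same grasp; the last joint's range is limited). The gripper opens to 85 mm and grips with 20 to 120 N. Pads are 22 mm wide; open, the fingers measure 114 mm over their backs; the gripper's body (76 mm by 85 mm) begins 54 mm behind the grasp point. The pads swing forward as they close: fully open they stand 13 mm farther back than shut.
Start: joints at [58.287, 5.964, 5.575, 89.605, 0, 77.527], TCP at [0.198, 0.567, 0.304] pointing down, gripper open.
Joint ranges: [-171.21, 171.21], [-48.23, 106.86], [-62.78, 66.21], [-105.2, 120.99], [-86.42, 89.51], [-180, 180]. Speed limits (degrees/s): [127.2, 127.2, 147.25, 180, 180, 180].

## Interface

Orientations are given as [roll, pitch, yaw] about the fixed x, y, z axes, in that order (R = Rz(yaw) Ry(pitch) Rx(roll)).
In Python, from plant import robot gives the robot as it stands. Calls block until the motion is done:
- robot.move_pose(position, orientation): joint-space move of the TCP to a pose.
- robot.line_to(position, vel=0.15, rotation=None, guard=None): straight line of the TCP; rotation=None keeps the orientation; vel is the mean speed in m/s. With guard (N) it stops when the force on the tool has changed by that much, and returns True; else False.
- robot.goto_joints(angles): joint-space move.
- robot.set_gripper(opening): finger opening in m; the grip force is fixed at half the most; returns when the fingers have stopped.
- robot.pause(seconds).
- robot.ik(position, orientation): joint angles nearest the present ones, or None.
- robot.observe(): the state.
- robot.grab_frame(name): name is "side" or "top" or "wrist"; returns the picture (420x560x3 uint8, blue, green, red); there is no depth.
- robot.get_calibration(name): a dict with "vertical_fov" (degrees; the focal length in pixels is half the picture's height over the tangent of half this angle, whatever the lens; pixels are square), "cx", "cy" (the principal point, pixels), "rvec" (rotation vector, rad) and "tvec" (3), from world to camera coordinates, as OpenCV has them. Camera axes: x right, y down, z forward; pixel columns grow to the right and rows downward; lengths in m; the calibration is good to about 2 mm. A picture is of the moment at which its call begins: read the wrist's pose just before it. get_calibration takes no time and is no camera call; for the wrist camera it gives the pose at the moment of the call.
A pose or a line that the arm cannot do raises robot.IKError and nothing moves.
- robot.job_done(): hands the job in, once; it reports no verdict.
The state is a dict: "time": time; "q": joint angles; "qvel": joint speeds; "joint_torque": joint torques, N m; "tool_pos": TCP position; "tcp_rot": TCP orientation; "ft_force": force on the tool from outside, world axes, zero at the start; "torque": the same for the moment, N m; "gripper_width": finger opening in m.
Only numpy, scipy, OpenCV 4.12 (cv2) and the standard library are available. Lean on these libraries where they do the work, as an engineer would, in place of code of your own. Each camera call takes 0.05 s, during which the arm holds its last target. There are 200 camera calls.

## Working session

There is one attempt and no reset: what is moved stays moved. The work goes in short steps, each a Python script; the robot and the scene stay as the last script left them, time stands still between calls to the robot, and variables do not carry over. Pictures are saved under pics/ and viewed, about 8 in all and at most 12, crops included, and the job is handed in when it is done.

```bash
ls; mkdir -p pics
python3 - <<'E'
from plant import robot
import cv2
for n in("top","side"):
    cv2.imwrite(f"pics/{n}0.png",robot.grab_frame(n)); print(n,robot.get_calibration(n))
s=robot.observe();print(s["time"],s["tcp_rot"],s["tool_pos"],s["ft_force"])
E
```

```text
pics
top {'vertical_fov': 55.81513358705984, 'cx': 273.3253203614844, 'cy': 215.01995546207476, 'rvec': array([ 2.18067491, -2.18746559,  0.07476137]), 'tvec': array([-0.02383051,  0.52831213,  1.00953066])}
side {'vertical_fov': 50.01383797145803, 'cx': 278.79728846153154, 'cy': 204.90726517751062, 'rvec': array([ 0.46888483, -2.82007263,  1.00415181]), 'tvec': array([0.50045401, 0.17067344, 0.93450967])}
0.1 [-1.79935772e+02 -1.29547275e-02  1.60758495e+02] [0.19761094 0.56631091 0.30321035] [ 0.55892156 -0.45060886  1.39451126]
```

View pics/top0.png

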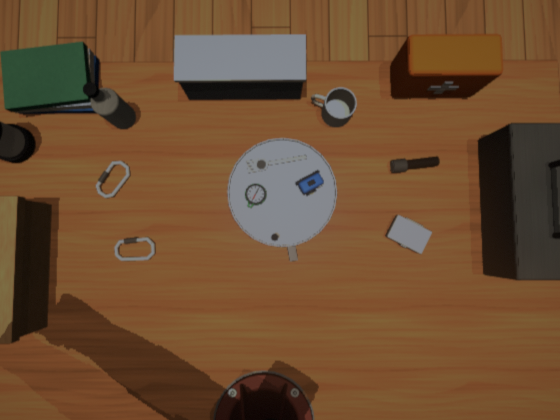

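View pics/side0.png

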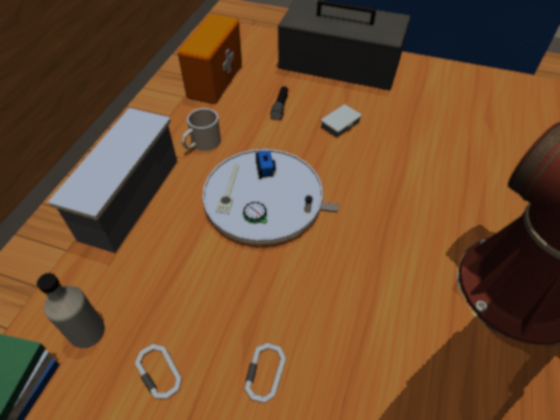

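Top view: tray centred near (282,193), tab tip about (293,260), post cap (275,237), compass (256,195), headlamp (310,183), and spork at the rear. In the side view, the post is at (308,200) and the compass at (255,212). I'll enlarge both for exact pixels.

Run:
```python
import cv2
a=cv2.imread("pics/top0.png")[130:270,220:345]
b=cv2.imread("pics/side0.png")[140:250,195:345]
cv2.imwrite("pics/topc.png",cv2.resize(a,None,fx=4,fy=4,interpolation=cv2.INTER_CUBIC))
cv2.imwrite("pics/sidec.png",cv2.resize(b,None,fx=5,fy=5,interpolation=cv2.INTER_CUBIC))
```

```text
(no output)
```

View pics/topc.png

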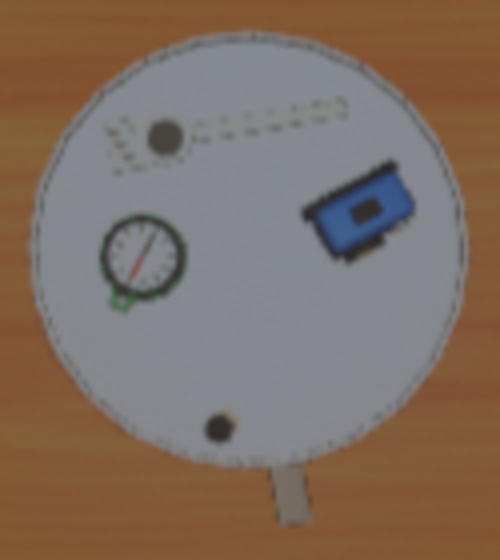

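View pics/sidec.png

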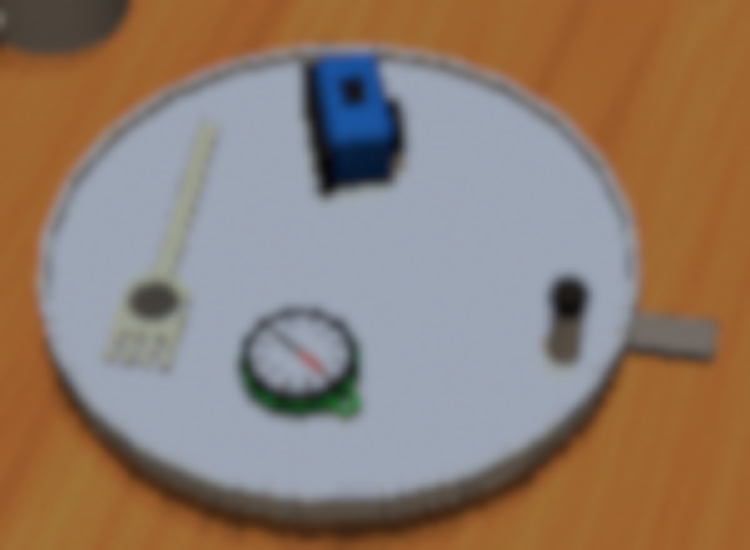

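The crops show clear tray, tab, cap and compass features in both views. Top crop: rim centre (250,250), post cap (219,428), compass (143,257), tab end (294,523). Side crop: cap (569,291), compass (299,354), tab end (715,340).

```bash
cat > h.py <<'E'
import numpy as np, cv2
from plant import robot
def cam(n):
    c=robot.get_calibration(n); R=cv2.Rodrigues(c["rvec"])[0]; f=210/np.tan(np.radians(c["vertical_fov"]/2))
    K=np.array([[f,0,c["cx"]],[0,f,c["cy"]],[0,0,1]]); return K,R,np.asarray(c["tvec"])
def on_z(n,px,z):
    K,R,t=cam(n); d=R.T@np.linalg.inv(K)@[px[0],px[1],1]; o=-R.T@t
    return o+d*(z-o[2])/d[2]
def tri(a,b):
    P=[K@np.c_[R,t] for K,R,t in(cam("top"),cam("side"))]
    X=cv2.triangulatePoints(P[0],P[1],np.array(a,float),np.array(b,float))[:,0]; return X[:3]/X[3]
E
python3 - <<'E'
from h import *
np.set_printoptions(precision=4,suppress=True)
T=lambda u,v:((u+.5)/4-.5+220,(v+.5)/4-.5+130)
S=lambda u,v:((u+.5)/5-.5+195,(v+.5)/5-.5+140)
for n,a,b,z in(("post",(219,428),(569,291),.076),("comp",(143,257),(299,354),.043),("tabend",(294,523),(715,340),.008)):
    print(n,tri(T(*a),S(*b)),on_z("top",T(*a),z),on_z("side",S(*b),z))
print("axis",on_z("top",T(250.5,250),.036),"tabroot",on_z("top",T(286,466),.008))
for p in((33,250),(468,250),(250,33),(250,467)):print(on_z("top",T(*p),.036))
for p in((38,270),(637,250),(330,45)):print("side rim",on_z("side",S(*p),.036))
E
```

```text
post [ 0.4705 -0.0282  0.0758] [ 0.4713 -0.028   0.076 ] [ 0.4698 -0.0282  0.076 ]
comp [0.5801 0.0198 0.0439] [0.5805 0.0199 0.043 ] [0.5802 0.0191 0.043 ]
tabend [ 0.4099 -0.0767  0.0089] [ 0.4107 -0.0765  0.008 ] [ 0.4093 -0.0775  0.008 ]
axis [ 0.5857 -0.0485  0.036 ] tabroot [ 0.4476 -0.0716  0.008 ]
[0.5862 0.0907 0.036 ]
[ 0.5852 -0.1877  0.036 ]
[ 0.7269 -0.0489  0.036 ]
[ 0.4472 -0.0476  0.036 ]
side rim [0.7156 0.0065 0.036 ]
side rim [ 0.4545 -0.0956  0.036 ]
side rim [ 0.6392 -0.1789  0.036 ]
```

Both views agree to about 1 mm: axis (0.586,-0.0485), front direction 189°, compass at 95°, post at 170°. So the tray must turn +94°. I'll push the post from its +y side along an arc, with the closed fingers turning along with it. I'll stop about 2/3 of the way through to check.

```bash
cat >> h.py <<'E'
AX=np.array([.5858,-.0485]); ZP=.045+robot.tip_reach; OFF=np.degrees(.0195/.118)
def at(fing,z,r=.118):   # fingertip position at polar angle fing on the post circle; tool x backwards along tangent
    a=np.radians(fing); p=AX+r*np.array([np.cos(a),np.sin(a)])
    return [p[0],p[1],z],[180,0,fing-90]
def arc(a0,a1,vel):
    n=int(np.ceil(abs(a1-a0)/10))
    for a in np.linspace(a0,a1,n+1)[1:]:
        p,o=at(a,ZP); hit=robot.line_to(p,vel=vel,rotation=o,guard=15)
        if hit: print("guard at",a,robot.observe()["ft_force"]); return a
    return a1
E
python3 - <<'E'
from h import *
np.set_printoptions(precision=3,suppress=True)
print(robot.tip_reach,ZP)
robot.set_gripper(0)
a0=170-18
p,o=at(a0,.25); robot.move_pose(p,o)
f0=robot.observe()["ft_force"]
p,o=at(a0,ZP); print(robot.line_to(p,vel=.1,guard=12))
a=arc(a0,170-OFF+60,.04)
s=robot.observe();print(a,s["time"],s["q"],s["tool_pos"],p,f0,s["ft_force"],s["gripper_width"])
a=robot.grab_frame("top");b=robot.grab_frame("side")
a=cv2.resize(a[120:280,200:360],None,fx=2.5,fy=2.5);b=cv2.resize(b[130:260,190:350],None,fx=2.5,fy=2.5)
cv2.imwrite("pics/mid.png",np.hstack([a,cv2.copyMakeBorder(b,0,400-len(b),0,0,0)]))
E
```

```text
0.0726 0.1176
False
220.53162965673638 9.1417 [-28.821  -6.524 -26.388  70.146  -0.002  20.708] [ 0.496 -0.125  0.118] [np.float64(0.4816121840426466), np.float64(0.006897644408735096), 0.1176] [-0.195  0.157  0.605] [-0.317 -0.375 -0.009] -0.0001698491500719705
```

View pics/mid.png

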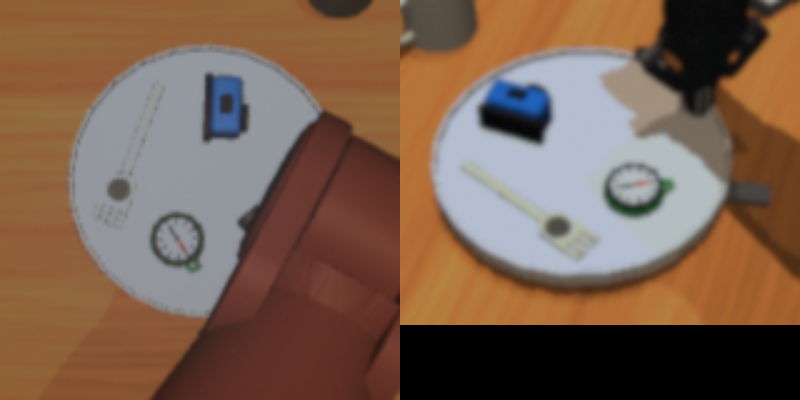

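The tray turns as planned: the compass is now at about (177,239) in the left panel and nothing has been disturbed. I'll compute its angle and push the remainder.

Run:
```python
from h import *
c=on_z("top",(200+177/2.5-.3,120+239/2.5-.3),.043)[:2]-AX
ang=np.degrees(np.arctan2(c[1],c[0]))%360; rem=189.2-ang
c2=on_z("side",(190+234/2.5-.3,130+185/2.5-.3),.043)[:2]-AX
print(ang,np.degrees(np.arctan2(c2[1],c2[0]))%360,rem,np.hypot(*c))
if not 25<rem<45: raise SystemExit
a0=170-OFF+60
a=arc(a0,a0+rem,.035)
robot.pause(.3)
print(robot.observe()["ft_force"])
p,o=at(a-10,ZP); robot.line_to(p,vel=.06,rotation=o)
p,o=at(a-10,.22); robot.line_to(p,vel=.15)
s=robot.observe();print(s["time"],s["q"])
a=robot.grab_frame("top");b=robot.grab_frame("side")
a=cv2.resize(a[120:280,200:360],None,fx=2.5,fy=2.5);b=cv2.resize(b[130:260,190:350],None,fx=2.5,fy=2.5)
cv2.imwrite("pics/end.png",np.hstack([a,cv2.copyMakeBorder(b,0,400-len(b),0,0,0)]))
```

```text
153.33202798634915 155.03316103336155 35.86797201365084 0.06711812480501567
[ 0.36637868  0.35001272 -0.12314716]
13.5667 [-2.95768846e+01 -7.90861147e-01 -1.01905695e+01  8.06767719e+01
 -2.46648635e-04 -5.98459398e+00]
```

View pics/end.png

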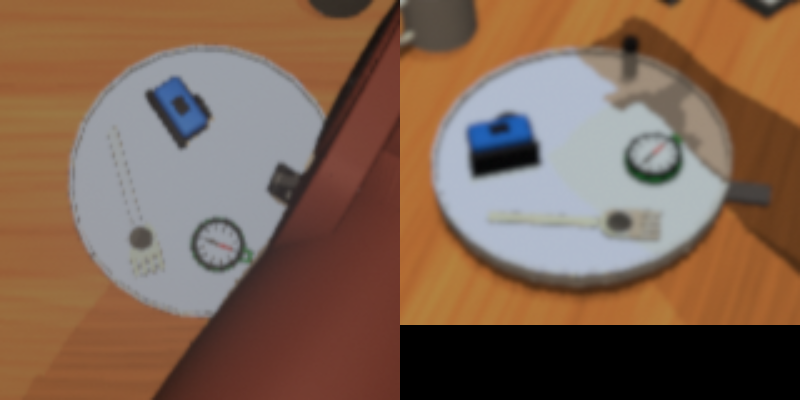

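The compass is now at (218,245) in the top panel and (654,156) in the side panel, beside the tab line. The post stands free. I'll compute the position, then point.

Run:
```python
from h import *
c=on_z("top",(200+218/2.5-.3,120+244.5/2.5-.3),.043)[:2]
c2=on_z("side",(190+254/2.5-.3,130+156/2.5-.3),.043)[:2]
m=(c+c2)/2; u=np.array([.4103,-.077])-AX; u/=np.hypot(*u); d=m-AX
print(c,c2,"along",d@u,"lateral",d[0]*u[1]-d[1]*u[0])
lat=d[0]*u[1]-d[1]*u[0]
if abs(lat)>.008 or np.hypot(*(c-c2))>.008: raise SystemExit
_,o=at(230,0)
robot.line_to([m[0],m[1],.22],vel=.12)
robot.line_to([m[0],m[1],.157],vel=.08,guard=10)
robot.pause(3.3)
s=robot.observe();print(s["time"],s["tool_pos"],s["tcp_rot"],s["ft_force"],np.abs(s["qvel"]).max())
a=robot.grab_frame("wrist");b=robot.grab_frame("side")
b=cv2.resize(b[110:260,190:350],None,fx=2.5,fy=2.5)
a=cv2.resize(a,(400,300))
cv2.imwrite("pics/pt.png",np.hstack([cv2.copyMakeBorder(a,0,len(b)-300,0,0,0),b]))
```

```text
[ 0.52010785 -0.05986454] [ 0.51858031 -0.05917631] along 0.0673631088989236 lateral -0.0002254812206267092
18.875 [ 0.51933657 -0.05951746  0.15698817] [-1.79999075e+02 -8.16197921e-04  1.56398725e+02] [-0.25411775  0.50863257 -0.20123253] 0.09622521589391116
```

View pics/pt.png

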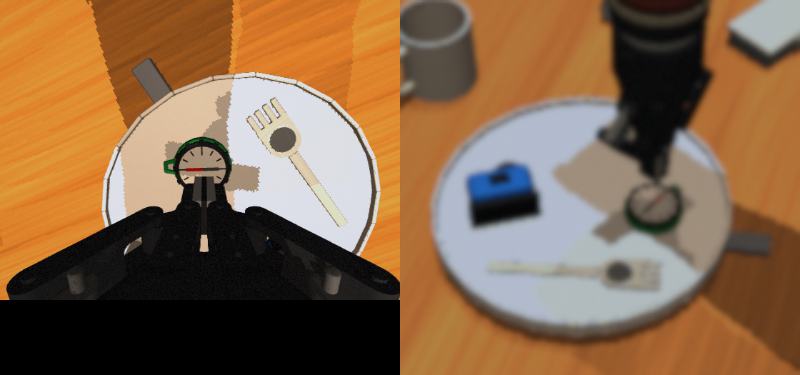

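The wrist view has the fingertips at (203,182) over the compass at (203,165). The side view shows a clear gap above it, with the compass in line with the tab. Handing in.

```bash
python3 -c "
from plant import robot
robot.pause(.5); robot.job_done(); print(robot.observe()['time'])"
```

```text
the job is handed in; nothing more can be done
the job is handed in; nothing more can be done
```

I turned the tray about 96° by pushing the post sideways with the closed fingers. Then I backed off the post, raised the arm and pointed at the compass for over 3 s. I handed the job in still pointing, at about 19–20 s; the simulator gave no verdict.

- **Compass position:** before pointing, it measured 67 mm in front of the axis and about 0.2 mm off the tab's centre line. The top and side views agreed to within 2 mm.
- **Pointing:** by the arm's own reading, the grasp point was directly over the measured compass position, about 0.103 m above the shelf. The last pictures showed a clear gap above the compass.
- **Forces:** the force readings I printed stayed below about 0.7 N. No guard tripped, including the 15 N one on the push.
- **Not confirmed:** the last pictures showed the headlamp and spork riding normally. I did not re-measure the carabiners, tin and torch, but the arm's path kept clear of them. The mid-push angle differed by 1.7° between the two cameras, which did not matter for the result.

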